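# Seat a microscope lens in a V-block against its screw stop

### The arm

A 6-joint arm with a two-finger parallel gripper is mounted at the origin on the work surface. World frame = base frame: x ahead of the robot, y to its left, z up, the work surface at z = 0. Lengths are in m, angles in degrees, forces in N, time in s.
With the tool pointing down it reaches from about 0.375 to 0.75 m from the base axis. Payload 9 kg.
Tool frame: the origin (TCP) lies on the centre line of the jaws, within the pads' length; the fingertips stand env.tip_reach ahead of it and the grasp point (between the pads) lies 8 mm behind it (env.tip_reach is the distance from the TCP to the fingertips, in m); z points along the fingers, x is the direction in which the jaws open and shut, and the axes are right-handed (so a half turn about z gives the same grasp; the last joint's range is limited). The gripper opens to 85 mm and grips with 20 to 120 N. Pads are 22 mm wide; open, the fingers measure 114 mm over their backs; the gripper's body (76 mm by 85 mm) begins 54 mm behind the grasp point. The pads swing forward as they close: fully open they stand 13 mm farther back than shut.
Start: joints at [53.933, 5.964, 5.575, 89.605, 0, 77.527], TCP at [0.24, 0.55, 0.242] pointing down, gripper open.
Joint ranges: [-171.21, 171.21], [-48.23, 106.86], [-62.78, 66.21], [-105.2, 120.99], [-86.42, 89.51], [-180, 180]. Speed limits (degrees/s): [127.2, 127.2, 147.25, 180, 180, 180].

### API

Orientations are given as a 3x3 rotation matrix whose columns are the frame's x, y, z axes.
In Python, from station import get_obs, cams, job, env gives the robot as it stands.
- The arm moves only by the shell command python3 -m pendant 'ROWS' [FORCE]. ROWS is JSON, a list of rows, each a list of 5 numbers: the opening, from -1 (shut) to 1 (fully open), then the shift along the world's x, y, z in cm, then the turn about the world's z in rad. In form: [[fingers, dx, dy, dz, twist], ...]. A call has 1 to 12 rows; each row is the pose to reach, as a shift and turn from the pose commanded when the call began; what a row does not reach only later rows make up. A row lasts 1/10 s, in which the tool goes at most 50 mm and 8.59 degrees, less where a joint would pass 70% of its speed; a pose out of reach is approached as far as the arm can. A call with a gripper value outside its range is refused whole. The fingers move at their own pace and stop on an object; FORCE is the grip in N (left out, the last holds). Time passes only in rows, so rows that repeat a pose let the fingers close. It gives the time, the measured TCP pose, the force and the opening at its end, in the units of the state.
- get_obs(): the state, without advancing time (a new reading comes with each control period).
- cams.camera(name): name is "side" or "top" or "wrist"; returns the picture (480x640x3 uint8, red, green, blue); there is no depth.
- cams.calibration(name): a dict with "K" (3x3 intrinsics, pixels), "R" (3x3) and "t" (3): a world point X has camera coordinates R X + t. Camera axes: x right, y down, z forward; pixel columns grow to the right and rows downward; lengths in m; the calibration is good to about 2 mm. A picture is of the moment at which its call begins: read the wrist's pose just before it. calibration takes no time and is no camera call; for the wrist camera it gives the pose at the moment of the call.
- job.finish_job(): hands the job in, once; it reports no verdict.
The state is a dict: "time_s": time; "joint_positions": joint angles; "joint_velocities": joint speeds; "tau": joint torques, N m; "position": TCP position; "orientation": TCP orientation; "ft_force": force on the tool from outside, world axes, zero at the start; "moment": the same for the moment, N m; "grip_width": finger opening in m.
Only numpy, scipy, OpenCV 4.12 (cv2) and the standard library are available. Lean on these libraries where they do the work, as an engineer would, in place of code of your own. Each camera call takes 0.05 s, during which the arm holds its last target. There are 200 camera calls.

### The job

Take the silvery microscope lens off its plastic rest, lay it gently in the groove of the metal V-block with its narrow brass mount end towards the stop, and push it along the groove until it bears on the sprung pad of the stop while lying on both flanks. Press it home there for about a second with some 10 N, never loading the stop or either flank with more than 18 N, then ease off and let go so that the lens stays lying in the groove, still touching the pad. Leave the tin, the bottle and the slide box where they are.

Things in the scene. Friction and masses are not known exactly. Their poses are not given: they have to be found in the camera images.
- lens: Round microscope lens lying on its side, 200 to 310 g: silvery body 34 mm in diameter, 60 mm long; at one end a brass mount 24 mm in diameter, 14 mm long, flat-ended. Origin on its axis, mid silvery body; x runs along the axis to the mount (end face x = +44 mm, flat rear face x = -30 mm). It may roll: only its x axis means anything. At the start its axis is level, 27 mm above the bench.
- lens_mount (a point): Centre of the flat end face of the lens's mount, 44 mm from the lens origin along its x axis.
- rest: Dark grey plastic rest fixed to the bench, 100 x 70 mm, 8 mm thick with two low sloping ridges along x (tops 20 mm above the bench) that keep the lens from rolling. Origin: centre of its underside; z up.
- vblock: Metal V-block fixed to the bench, 150 mm long (its x), 60 mm wide, 48 mm high, on a foot plate 190 x 90 x 6 mm. Origin: centre of its underside, z up. A 90 degree groove runs its whole length along x at y = 0: bottom 32 mm, edges 48 mm above the bench, mouth 32 mm wide. The stop closes the +x end; the -x end is open.
- groove (a point): Point on the line where the axis of the lens lies when seated on both flanks, 56 mm above the bench, straight above the V-block's origin; axes as the V-block (the line is x). The sides of a seated lens are free from 8 mm below its axis upwards. Sliding the lens along the groove takes about 1 to 2 N of friction, which also keeps it from being pushed back once let go.
- left_flank: The sloping steel face (45 degrees) of the groove on the V-block's +y side, 150 mm long. Its origin is inside the metal, 11.5 mm to +y of the groove's middle plane and 36.5 mm above the bench.
- right_flank: The sloping steel face (45 degrees) of the groove on the V-block's -y side, the mirror image of left_flank.
- stop: Back stop at the V-block's +x end: a dark steel plate 12 mm thick, 60 mm wide, 85 mm high, with a screw spindle through it along x that carries a square rubber pad inside the groove (see screw). Pad and spindle are parts of the stop. Origin: bottom centre of the plate's inner face, at x = +75 mm of the V-block; same axes as the V-block.
- screw (a point): Where the spindle passes the stop plate's inner face, 56 mm up. Its pad (22 mm wide, 25 high, top 70 mm above the bench) stands in front of it towards -x. The screw setting differs each time and is not measured: the pad's face is 20 to 50 mm from this point (x = 25 to 55 mm of the V-block), to be found by feel. The pad is sprung: about 3 N per mm, 8 mm travel, no preload.
- tin: Bystander: closed stainless instrument tin, 63 x 103 x 43 mm, loose. Origin: centre of its underside.
- bottle: Bystander: small round amber bottle, 48 mm in diameter, 85 mm high, loose. Origin: centre of its underside.
- slidebox: Bystander: white box for glass slides, 85 x 35 x 32 mm, loose. Origin: centre of its underside.
Mind the look-alikes: they are no part of the job. Leave any purple or red look-alike of the lens alone.

How it is judged (in metres and radians):
On the way, in this order (a step that is already met when the one before it is completed fails the run):
1. the lens is lifted clear of its rest and of the V-block (its middle more than 75 mm above the bench) (height (world z) of lens above 0.075 m), for 0.1 s.
2. the lens lies on both flanks, mount end towards the stop, and is pressed on the stop's pad with more than 4 N (contact force between lens and left_flank above 0.3 N and contact force between lens and right_flank above 0.3 N and angle between the x axis of lens and the x axis of vblock, either way round below 0.05 rad and y of lens in the frame of vblock between -0.002 and 0.002 m and z of lens in the frame of vblock between 0.054 and 0.058 m and x of lens_mount in the frame of vblock above 0.02 m and contact force between lens and stop above 4 N), for 0.3 s.
At the end, for the whole second after the job is handed in: The lens lies let go and at rest in the V-block's groove, mount end towards the stop: it touches both flanks (more than 0.3 N each) and the stop's pad (more than 0.1 N), its axis is within 2 mm of its seat (56 mm above the bench, middle of the groove) and within 0.05 rad of the groove (contact force between lens and left_flank above 0.3 N and contact force between lens and right_flank above 0.3 N and angle between the x axis of lens and the x axis of vblock, either way round below 0.05 rad and y of lens in the frame of vblock between -0.002 and 0.002 m and z of lens in the frame of vblock between 0.054 and 0.058 m and x of lens_mount in the frame of vblock above 0.02 m and contact force between lens and stop above 0.1 N and linear speed of lens below 0.01 m/s and contact force between lens and the fingers below 0.05 N).
It fails at once if a flank or the stop is loaded by the lens with more than 18 N (contact force between lens and left_flank above 18 N or contact force between lens and right_flank above 18 N or contact force between lens and stop above 18 N).
It fails at once if a bystander (tin, bottle, slide box) is moved by more than 15 mm (distance of any of tin, bottle, slidebox from where it was at the start of the episode above 0.015 m).
It also fails if it takes over 61 s, if anything falls off the work surface, if the arm or the gripper's body presses on something with over 40 N, if the wrist force passes 120 N, or if a joint passes its speed limit or range.

## Working session

There is one attempt and no reset: what is moved stays moved. The work goes in short steps, Python scripts to look and compute and a shell command to move; the robot and the scene stay as the last step left them, time stands still between calls to the robot, and variables do not carry over. Pictures are saved under pics/ and viewed, about 8 in all and at most 12, crops included, and the job is handed in when it is done.

```bash
mkdir -p pics; python3 - <<'E'
from station import get_obs, cams, job, env
import cv2,numpy as np
o=get_obs(); print(o['time_s'],o['position'],np.round(o['orientation'],3).tolist(),o['grip_width'],o['ft_force'],env.tip_reach)
for n in("top","side"):
    im=cams.camera(n); cv2.imwrite(f'pics/{n}0.png',im[:,:,::-1]); c=cams.calibration(n); print(n,np.round(c['K'],1).tolist(),np.round(c['R'],3).tolist(),np.round(c['t'],3).tolist())
E
```

```text
0.0 [0.23993372 0.54957306 0.24151355] [[0.4, 0.916, -0.001], [0.916, -0.4, -0.001], [-0.001, -0.0, -1.0]] 0.08510534913726472 [ 0.22085453 -0.09365574  0.83383426] 0.011
top [[450.9, 0.0, 322.0], [0.0, 450.9, 231.0], [0.0, 0.0, 1.0]] [[0.002, -1.0, 0.021], [-0.989, -0.005, -0.148], [0.149, -0.021, -0.989]] [-0.018, 0.616, 1.105]
side [[475.7, 0.0, 325.9], [0.0, 475.7, 245.4], [0.0, 0.0, 1.0]] [[-0.981, -0.195, -0.016], [-0.143, 0.771, -0.621], [0.134, -0.607, -0.784]] [0.598, 0.125, 0.933]
```

View pics/top0.png

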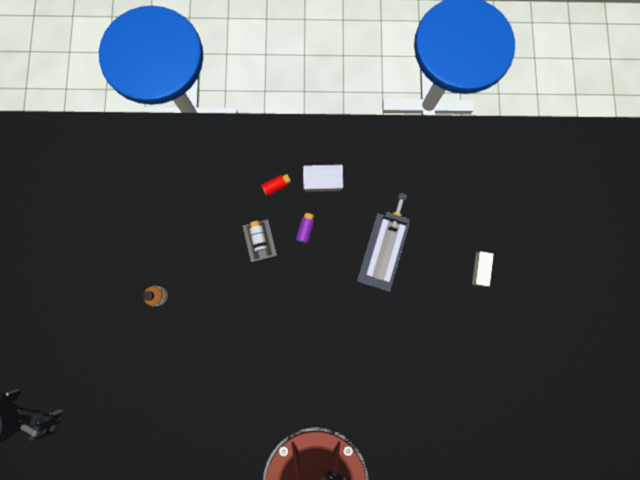

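View pics/side0.png

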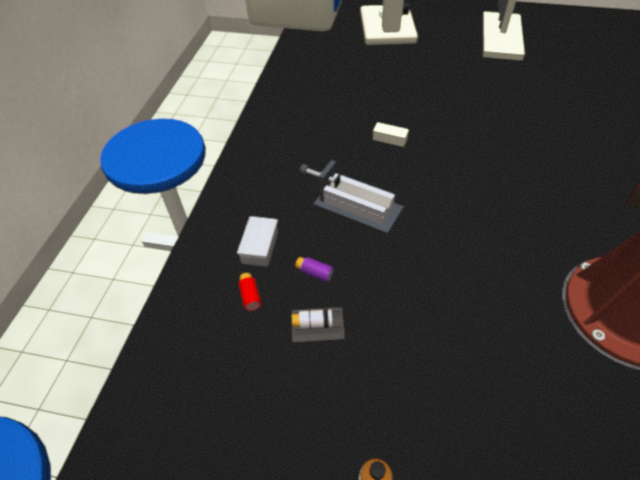

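Top view candidates: silvery lens on the grey rest (258,238), purple look-alike (305,228), red look-alike (276,184). I choose the silvery one on the rest, with its brass mount at (254,224) pointing away from the robot. The V-block is at (384,252) with its stop at the far end (397,215). Others: tin (323,178), slide box (484,269), bottle (155,296). The side view agrees. Now one close crop.

```bash
python3 - <<'E'
import cv2,numpy as np
a=cv2.imread('pics/top0.png')
A=cv2.resize(a[210:270,235:285],None,fx=8,fy=8,interpolation=cv2.INTER_CUBIC)
B=cv2.resize(a[190:300,350:420],None,fx=5.4,fy=5.4,interpolation=cv2.INTER_CUBIC)
h=max(A.shape[0],B.shape[0]);pad=lambda i:cv2.copyMakeBorder(i,0,h-i.shape[0],0,0,cv2.BORDER_CONSTANT)
cv2.imwrite('pics/crop0.png',np.hstack([pad(A),pad(B)]));print(A.shape,B.shape)
E
```

```text
(480, 400, 3) (594, 378, 3)
```

View pics/crop0.png

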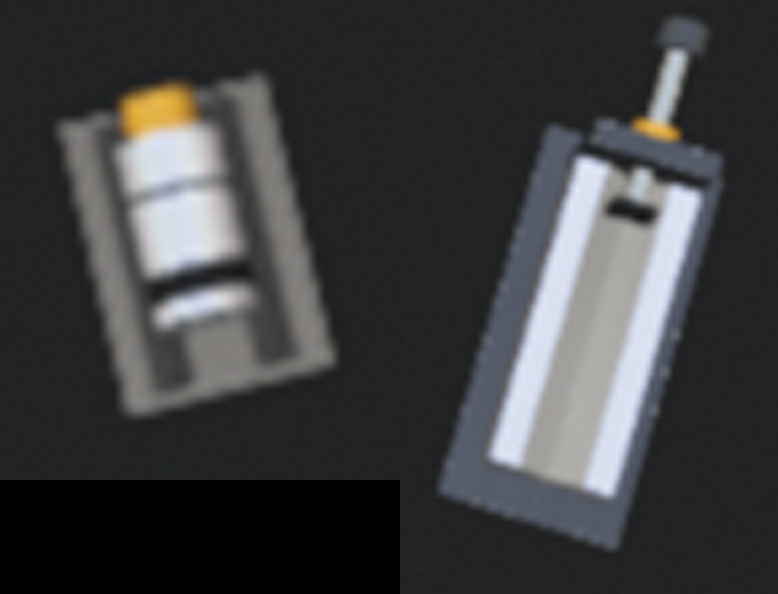

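```bash
cat > h.py <<'E'
import numpy as np
from station import get_obs, cams
def ray(n,px,z,c=None):
    "world point of pixel px on plane z"
    c=c or cams.calibration(n); R,t,K=c['R'],c['t'],c['K']
    C=-R.T@t; d=R.T@np.linalg.solve(K,[px[0],px[1],1.]); return C+d*(z-C[2])/d[2]
def proj(n,X,c=None):
    c=c or cams.calibration(n); p=c['K']@(c['R']@np.asarray(X)+c['t']); return p[:2]/p[2]
E
python3 - <<'E'
from h import *
A=lambda u,v,z:ray('top',(235+(u+.5)/8-.5,210+(v+.5)/8-.5),z)
B=lambda u,v,z:ray('top',(350+(u-400+.5)/5.4-.5,190+(v+.5)/5.4-.5),z)
def sh(n,P):
    P=np.array(P);print(n,P.round(4).tolist(),'sides',np.linalg.norm(np.roll(P,-1,0)-P,axis=1).round(4),'mean',P.mean(0).round(4),'ang',[round(float(np.degrees(np.arctan2(d[1],d[0]))),1) for d in np.roll(P,-1,0)-P])
sh('rest',[A(128,415,.008),A(60,122,.008),A(268,72,.008),A(335,362,.008)])
sh('lens',[A(208,312,.03),A(157,90,.03)])
sh('foot',[B(440,492,.006),B(550,123,.006),B(722,155,.006),B(614,549,.006)])
sh('vtop',[B(490,460,.048),B(582,155,.048),B(706,190,.048),B(613,497,.048)])
c=cams.calibration('wrist');print(c,get_obs()['position'])
E
```

```text
rest [[0.5412, 0.1695, 0.008], [0.6376, 0.1942, 0.008], [0.6547, 0.1263, 0.008], [0.5587, 0.1026, 0.008]] sides [0.0996 0.0701 0.0989 0.0692] mean [0.5981 0.1481 0.008 ] ang [14.4, -75.9, -166.1, 104.7]
lens [[0.5725, 0.1417, 0.03], [0.6447, 0.1598, 0.03]] sides [0.0744 0.0744] mean [0.6086 0.1508 0.03  ] ang [14.0, -166.0]
foot [[0.4921, -0.1077, 0.006], [0.6734, -0.1639, 0.006], [0.6578, -0.2488, 0.006], [0.465, -0.1913, 0.006]] sides [0.1899 0.0863 0.2012 0.0879] mean [ 0.5721 -0.1779  0.006 ] ang [-17.2, -100.4, 163.4, 72.1]
vtop [[0.5053, -0.1271, 0.048], [0.6499, -0.1728, 0.048], [0.6333, -0.2315, 0.048], [0.4883, -0.1843, 0.048]] sides [0.1517 0.061  0.1526 0.0596] mean [ 0.5692 -0.1789  0.048 ] ang [-17.5, -105.7, 161.9, 73.4]
{'K': array([[412.79654104,   0.        , 323.53103818],
       [  0.        , 412.79654104, 239.68091875],
       [  0.        ,   0.        ,   1.        ]]), 'R': array([[ 4.00816419e-01,  9.16158073e-01, -7.63910579e-04],
       [ 8.83644250e-01, -3.86371284e-01,  2.64367302e-01],
       [ 2.41907085e-01, -1.06637781e-01, -9.64421768e-01]]), 't': array([-0.59940054, -0.03390241,  0.37806077])} [0.23996669 0.54961509 0.24160391]
```

Measurements agree with the stated sizes: rest sides 99.6/70 mm, lens length 74.4 mm, V-block top 152 x 60 mm. The lens origin is about (0.6016, 0.149) with yaw 14.2°. The V-block is about (0.570, -0.179) with yaw -17.6°. Next I go above the lens.

```bash
python3 -m pendant '[[1,3.6,-4,0,0.15],[1,6.6,-7.3,0,0.3],[1,9.9,-11,0,0.45],[1,13.2,-14.6,0,0.6],[1,16.5,-18.3,0,0.66],[1,19.8,-22,0,0.66],[1,23.1,-25.6,0,0.66],[1,26.4,-29.2,0,0.66],[1,29.7,-32.9,0,0.66],[1,33,-36.5,0,0.66],[1,36.2,-40.1,0,0.66],[1,36.2,-40.1,0,0.66]]' 60
python3 -m pendant '[[1,0,0,0,0],[1,0,0,0,0],[1,0,0,0,0]]'
python3 - <<'E'
from h import *
import cv2
o=get_obs();c=cams.calibration('wrist');im=cams.camera('wrist')[:,:,::-1].copy();cv2.imwrite('pics/w1.png',im)
print(o['time_s'],o['position'],np.round(o['orientation'],3).tolist(),o['ft_force'])
np.savez('w1.npz',K=c['K'],R=c['R'],t=c['t'])
a=np.radians(14.2);u=np.array([np.cos(a),np.sin(a),0])
for s in(-.03,.03,.044):print(s,proj('wrist',np.array([.6016,.149,.027])+s*u,c))
E
```

```text
time_s: 1.3
position: [0.6047, 0.1443, 0.2408]
orientation: [[-0.241, 0.971, -0.001], [0.971, 0.241, -0.001], [-0.001, -0.001, -1.0]]
ft_force: [0.2, 0.2, -0.4]
grip_width: 0.0852
time_s: 1.6
position: [0.6014, 0.1501, 0.2425]
orientation: [[-0.247, 0.969, -0.0], [0.969, 0.247, 0.0], [0.0, -0.0, -1.0]]
ft_force: [-1.2, 0.3, 0.0]
grip_width: 0.0851
1.6 [0.60138949 0.15014758 0.24249334] [[-0.247, 0.969, -0.0], [0.969, 0.247, 0.0], [0.0, -0.0, -1.0]] [-1.16749678  0.31664358  0.00397532]
-0.03 [322.121832   172.10691267]
0.03 [322.08846101 241.37314525]
0.044 [322.08109416 256.66409945]
```

View pics/w1.png

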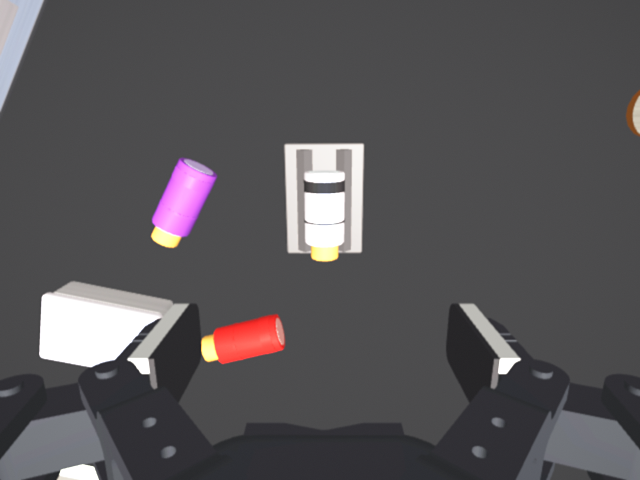

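The wrist view shows the silvery lens on the rest, at column 324.7, rows 170–260, with its edges parallel to the fingers' plane. Jaw centre is column 323.5, so it's about 1 mm off along tool x. The purple (183,200) and red (243,338) look-alikes and the tin (105,325) are well clear of the fingers. Descending.

```bash
python3 -m pendant '[[0.4,0,0.1,-4,0],[0.4,0,0.1,-8,0],[0.4,0,0.1,-12,0],[0.4,0,0.1,-15,0],[0.4,0,0.1,-17,0],[0.4,0,0.1,-18,0],[0.4,0,0.1,-19,0],[0.4,0,0.1,-20,0],[0.4,0,0.1,-20.5,0],[0.4,0,0.1,-20.5,0],[0.4,0,0.1,-20.5,0]]'
```

```text
time_s: 2.75
position: [0.6025, 0.1499, 0.0379]
orientation: [[-0.246, 0.969, 0.001], [0.969, 0.246, 0.0], [-0.0, 0.001, -1.0]]
ft_force: [-0.4, 0.4, -0.2]
grip_width: 0.0598
```

```bash
python3 -m pendant '[[0.4,0,0,-0.4,0],[0.4,0,0,-0.7,0],[0.4,0,0,-0.7,0],[0.4,0,0,-0.7,0]]'
python3 -m pendant '[[-0.1,0,0,-0.7,0],[-0.3,0,0,-0.7,0],[-0.6,0,0,-0.7,0],[-1,0,0,-0.7,0],[-1,0,0,-0.7,0],[-1,0,0,-0.7,0],[-1,0,0,-0.7,0]]' 40
```

```text
time_s: 3.15
position: [0.6021, 0.1499, 0.0303]
orientation: [[-0.246, 0.969, -0.0], [0.969, 0.246, 0.0], [0.0, -0.0, -1.0]]
ft_force: [0.2, -0.5, -0.1]
grip_width: 0.0598
time_s: 3.85
position: [0.6034, 0.151, 0.0263]
orientation: [[-0.247, 0.969, 0.003], [0.969, 0.247, 0.002], [0.001, 0.004, -1.0]]
ft_force: [-6.9, 4.5, 23.4]
grip_width: 0.0369
```

Second call repeated the dz by mistake (shifts are relative to each call), so the fingers touched the ridges. I open, raise, and regrip.

```bash
python3 -m pendant '[[0.3,0,0,0.3,0],[0.3,0,0,0.7,0],[0.3,0,0,0.8,0],[0.3,0,0,0.8,0],[0.3,0,0,0.8,0]]'
python3 -m pendant '[[0,0,0,0,0],[-0.2,0,0,0,0],[-0.5,0,0,0,0],[-1,0,0,0,0],[-1,0,0,0,0],[-1,0,0,0,0],[-1,0,0,0,0]]' 40
python3 - <<'E'
from h import *
import cv2
cv2.imwrite('pics/w2.png',cams.camera('wrist')[:,:,::-1])
E
```

```text
time_s: 4.35
position: [0.602, 0.1498, 0.0309]
orientation: [[-0.246, 0.969, -0.001], [0.969, 0.246, 0.0], [0.0, -0.001, -1.0]]
ft_force: [-0.1, 0.1, 0.3]
grip_width: 0.0557
time_s: 5.05
position: [0.6019, 0.1506, 0.0314]
orientation: [[-0.246, 0.969, -0.0], [0.969, 0.246, 0.001], [0.001, 0.0, -1.0]]
ft_force: [-2.2, 4.5, 3.5]
grip_width: 0.0322
```

View pics/w2.png

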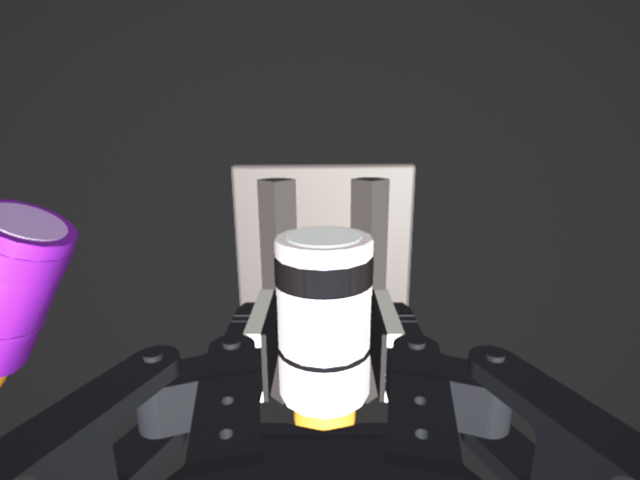

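The picture shows the lens centred between the pads (columns 275–373). The 32.2 mm width suggests the tips barely pass the axis: earlier contact with the ridges puts the tips about 6.5 mm below the TCP at this opening. I reopen, drop 2.5 mm, and regrip.

```bash
python3 -m pendant '[[0.2,0,0,0,0],[0.2,0,0,0,0],[0.2,0,0,-0.25,0],[0.2,0,0,-0.25,0],[0.2,0,0,-0.25,0]]'
python3 -m pendant '[[0,0,0,0,0],[-0.2,0,0,0,0],[-0.5,0,0,0,0],[-1,0,0,0,0],[-1,0,0,0,0],[-1,0,0,0,0],[-1,0,0,0,0],[-1,0,0,0,0]]' 40
```

```text
time_s: 5.6
position: [0.6021, 0.1497, 0.0286]
orientation: [[-0.246, 0.969, -0.0], [0.969, 0.246, -0.0], [0.0, -0.0, -1.0]]
ft_force: [-0.3, -0.6, -1.0]
grip_width: 0.051
time_s: 6.4
position: [0.6024, 0.1503, 0.0298]
orientation: [[-0.246, 0.969, 0.001], [0.969, 0.246, 0.001], [0.001, 0.001, -1.0]]
ft_force: [-1.4, 1.4, 5.9]
grip_width: 0.0324
```

```bash
python3 -m pendant '[[-1,0,0,0.3,0],[-1,0,0,0.8,0],[-1,0,0,1.5,0],[-1,0,0,3,0],[-1,0,0,5,0],[-1,0,0,7.5,0],[-1,0,0,10,0],[-1,0,0,12,0],[-1,0,0,13,0],[-1,0,0,13,0],[-1,0,0,13,0],[-1,0,0,13,0]]'
python3 - <<'E'
from h import *
import cv2
cv2.imwrite('pics/w3.png',cams.camera('wrist')[:,:,::-1]);print(get_obs()['ft_force'])
E
```

```text
time_s: 7.6
position: [0.6014, 0.1498, 0.1573]
orientation: [[-0.246, 0.969, -0.002], [0.969, 0.246, 0.0], [0.001, -0.002, -1.0]]
ft_force: [-0.3, 0.1, -3.2]
grip_width: 0.0328
[-0.58243282 -0.26596556 -3.5605629 ]
```

View pics/w3.png

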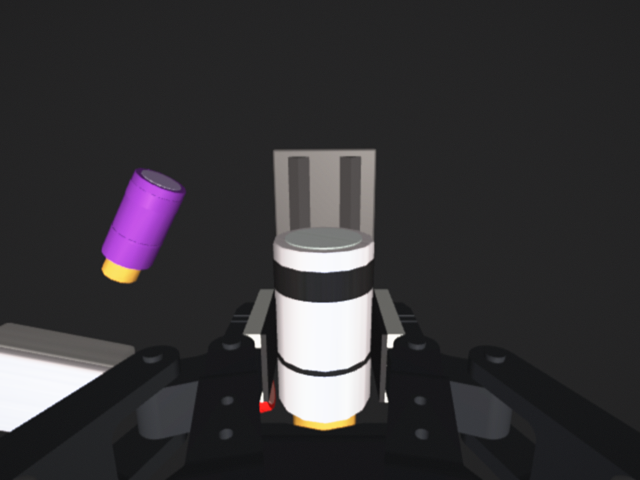

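Lens held level (columns 274–374), the rest is empty, and the wrist carries about 3 N, which fits the lens weight. Step 1's height is met. Now over the V-block, turning to its direction, for a wrist measurement.

```bash
python3 -m pendant '[[-1,0.1,-2,3,-0.05],[-1,0.3,-5,6,-0.15],[-1,0.5,-9,9,-0.25],[-1,0.7,-13,9,-0.35],[-1,0.9,-17,9,-0.45],[-1,1.1,-21,9,-0.555],[-1,1.3,-25,9,-0.555],[-1,1.5,-29,9,-0.555],[-1,1.6,-32,9,-0.555],[-1,1.6,-34,9,-0.555],[-1,1.6,-34.4,9,-0.555],[-1,1.6,-34.4,9,-0.555]]'
python3 -m pendant '[[-1,0,0,0,0],[-1,0,0,0,0],[-1,0,0,0,0]]'
python3 - <<'E'
from h import *
import cv2
o=get_obs();c=cams.calibration('wrist');im=cams.camera('wrist')[:,:,::-1].copy();cv2.imwrite('pics/w4.png',im)
print(o['time_s'],o['position'],np.round(o['orientation'],3).tolist(),o['ft_force'])
np.savez('w4.npz',K=c['K'],R=c['R'],t=c['t'])
E
```

```text
time_s: 8.85
position: [0.618, -0.194, 0.2483]
orientation: [[0.303, 0.953, -0.001], [0.953, -0.303, 0.001], [0.001, -0.001, -1.0]]
ft_force: [-0.4, 0.4, -2.6]
grip_width: 0.0321
time_s: 9.15
position: [0.6183, -0.1931, 0.249]
orientation: [[0.301, 0.954, 0.0], [0.954, -0.301, 0.0], [0.0, 0.0, -1.0]]
ft_force: [0.8, -0.6, -1.7]
grip_width: 0.0325
9.15 [ 0.61832208 -0.19308055  0.24903603] [[0.301, 0.954, 0.0], [0.954, -0.301, 0.0], [0.0, 0.0, -1.0]] [ 0.76114797 -0.60791512 -1.72034784]
```

View pics/w4.png

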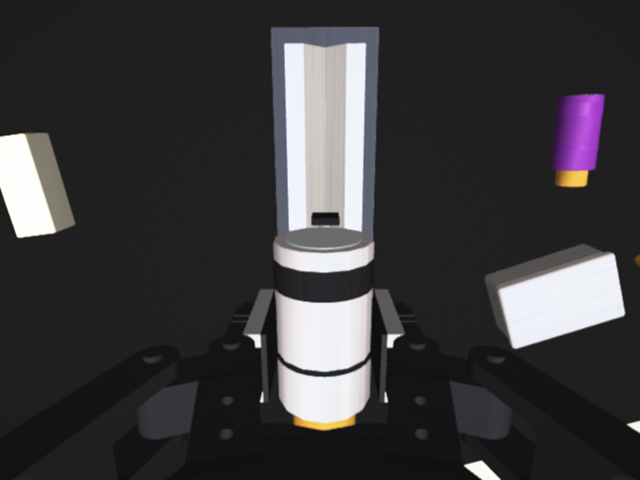

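The V-block lies at columns 285–366, its open end at row 43, groove middle about column 325, and the pad's top at (325,213–222). The slide box (35,185) and tin (555,295) are clear. Now subpixel edges.

```bash
python3 - <<'E'
from h import *
import cv2
c=dict(np.load('w4.npz'));g=cv2.GaussianBlur(cv2.imread('pics/w4.png').astype(np.float32).mean(2),(3,3),0)
pts=[[],[],[],[]]
for r in range(60,205,4):
    d=np.diff(g[r,276:374]);
    def pk(i): s=d[i-2:i+3];w=np.abs(s);return 276+.5+(np.arange(i-2,i+3)*w).sum()/w.sum()
    L=d[:49];Rr=d[49:]
    ii=[3+int(np.argmax(L[3:])),3+int(np.argmin(L[3:])),49+int(np.argmax(Rr[:-4])),49+int(np.argmin(Rr[:-4]))]
    for k,i in enumerate(ii):pts[k].append(ray('wrist',(pk(i),r),.048,c))
ls=[]
for P in pts:
    P=np.array(P);p=np.polyfit(P[:,0],P[:,1],1);res=P[:,1]-np.polyval(p,P[:,0]);k=abs(res)<.002;p=np.polyfit(P[k,0],P[k,1],1);ls.append(p);print('yaw',round(np.degrees(np.arctan(p[0])),2),'res',res[k].std().round(5),k.sum(),'y@.57',np.polyval(p,.57).round(4))
print('mid outer',(np.polyval(ls[0],.57)+np.polyval(ls[3],.57))/2,'mid inner',(np.polyval(ls[1],.57)+np.polyval(ls[2],.57))/2)
print('outer w',(np.polyval(ls[0],.57)-np.polyval(ls[3],.57))*.953,'inner w',(np.polyval(ls[1],.57)-np.polyval(ls[2],.57))*.953)
for px,z in(((284.5,43),.048),((366,43),.048),((325.5,213),.07),((325.5,28),.006)):print(px,ray('wrist',px,z,c).round(4))
o=get_obs();print(np.degrees(np.arctan2(o['orientation'][1,1],o['orientation'][0,1])))
E
```

```text
yaw -17.42 res 4e-05 37 y@.57 -0.2085
yaw -17.33 res 6e-05 37 y@.57 -0.1933
yaw -17.41 res 5e-05 37 y@.57 -0.1603
yaw -17.39 res 4e-05 37 y@.57 -0.1451
mid outer -0.17680234315693938 mid inner -0.17680523784746724
outer w -0.06050905307339565 inner w -0.031428719807712745
(284.5, 43) [ 0.4893 -0.1825  0.048 ]
(366, 43) [ 0.5074 -0.1251  0.048 ]
(325.5, 213) [ 0.6161 -0.1908  0.07  ]
(325.5, 28) [ 0.4805 -0.1478  0.006 ]
-17.510301872496786
```

```bash
python3 - <<'E'
from h import *
c=dict(np.load('w4.npz'));T=np.array([.6183,-.1931,.249]);a=np.radians(-17.5);u=np.array([np.cos(a),np.sin(a),0]);v=np.array([-np.sin(a),np.cos(a),0])
q=ray('wrist',(324,228),T[2]-.0022+.017,c)-T;print('rear top rel TCP along,lat',q@u,q@v)
for px in((275,255),(373.5,255)):
    q=ray('wrist',px,T[2]-.0022+.005,c)-T;print(q@u,q@v)
print(proj('wrist',T,c),proj('wrist',T-.03*u-.0022,c))
a=np.radians(-17.4);u=np.array([np.cos(a),np.sin(a),0]);v=np.array([-np.sin(a),np.cos(a),0]);O=np.array([.57,-.1768,.056])
d=T-O;print('TCP in groove frame',d@u,d@v);P=O-.025*u;print('target',P,'cm',(P-T)*100)
E
```

```text
rear top rel TCP along,lat -0.038334143973856406 2.4863250282844067e-05
-0.026338250386342545 -0.015962948096128818
-0.026310070475610816 0.01621369979234118
[323.89124215 324.36209822] [315.60504907 235.95733995]
TCP in groove frame 0.050964172781110394 -0.0011104470888463076
target [ 0.54614399 -0.16932398  0.056     ] cm [ -7.21560082   2.37760198 -19.3       ]
```

Lateral offset of TCP from the groove is 1.1 mm, and yaw is aligned to 0.1°. The pad face shows at about x = 48 mm. Going to x = -25 mm in the groove frame and down to about 9 mm above contact.

```bash
python3 -m pendant '[[-1,-3.6,1.2,0,0],[-1,-7.2,2.4,0,0],[-1,-7.2,2.4,-3,0],[-1,-7.2,2.4,-6,0],[-1,-7.2,2.4,-9,0],[-1,-7.2,2.4,-12,0],[-1,-7.2,2.4,-14.5,0],[-1,-7.2,2.4,-16.5,0],[-1,-7.2,2.4,-17.5,0],[-1,-7.2,2.4,-18,0],[-1,-7.2,2.4,-18,0],[-1,-7.2,2.4,-18,0]]'
python3 - <<'E'
from h import *
import cv2
c=dict(np.load('w1.npz'));T=np.array([.6014,.1501,.2425]);a=np.radians(14.3);u=np.array([np.cos(a),np.sin(a),0])
for r,z in((170.5,.044),(261,.015)):print(r,(ray('wrist',(324.5,r),z,c)-T)@u)
o=get_obs();print(o['position'],o['ft_force'])
d=o['position']-np.array([.57,-.1768,.056]);a=np.radians(-17.4);print('groove frame',d@[np.cos(a),np.sin(a),0],d@[-np.sin(a),np.cos(a),0])
cv2.imwrite('pics/s5.png',cv2.resize(cams.camera('side')[90:250,270:430,::-1],None,fx=3.7,fy=3.7,interpolation=cv2.INTER_CUBIC))
E
```

```text
time_s: 10.4
position: [0.5468, -0.1704, 0.07]
orientation: [[0.302, 0.953, 0.001], [0.953, -0.302, -0.001], [-0.0, 0.002, -1.0]]
ft_force: [1.1, 0.1, -3.2]
grip_width: 0.0327
170.5 -0.03315131820117267
261 0.05192245551940909
[ 0.54683186 -0.17044055  0.07003833] [ 1.07417945  0.09876208 -3.16069201]
groove frame -0.024009708300691456 -0.0008597706526389317
```

View pics/s5.png

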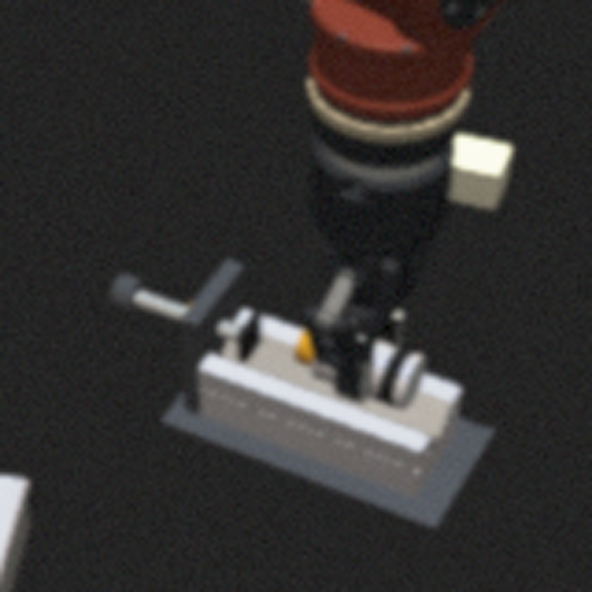

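The side view shows the lens hovering over the groove, mount (305,345) towards the pad (245,335). Lowering gently with force checks.

```bash
for i in 1; do python3 -m pendant '[[-1,0,0,-0.2,0],[-1,0,0,-0.4,0]]'; python3 -m pendant '[[-1,0,0,-0.1,0],[-1,0,0,-0.2,0]]';python3 -m pendant '[[-1,0,0,-0.1,0],[-1,0,0,-0.1,0]]'; done | grep -v -e ori -e grip
```

```text
time_s: 10.65
position: [0.5466, -0.1704, 0.0654]
ft_force: [0.4, -0.3, -2.8]
time_s: 10.85
position: [0.5461, -0.1701, 0.0627]
ft_force: [-0.1, -0.3, -2.1]
time_s: 11.05
position: [0.5461, -0.1701, 0.0616]
ft_force: [-0.0, 0.0, -3.0]
```

```bash
(python3 -m pendant '[[-1,0.02,0.06,0,0],[-1,0.02,0.06,-0.1,0],[-1,0.02,0.06,-0.1,0]]'; python3 -m pendant '[[-1,0,0,-0.05,0],[-1,0,0,-0.05,0]]';python3 -m pendant '[[-1,0,0,-0.05,0],[-1,0,0,-0.05,0]]') | grep -v -e ori -e grip
```

```text
time_s: 11.35
position: [0.5463, -0.1695, 0.0607]
ft_force: [-0.1, -0.2, -2.0]
time_s: 11.55
position: [0.5463, -0.1695, 0.0603]
ft_force: [-0.4, 0.5, -1.8]
time_s: 11.75
position: [0.5463, -0.1695, 0.0598]
ft_force: [0.2, 0.7, -2.6]
```

```bash
(for k in 1 2 3; do python3 -m pendant '[[-1,0,0,-0.03,0],[-1,0,0,-0.05,0]]'; done) | grep -v -e ori -e grip
```

```text
time_s: 11.95
position: [0.5464, -0.1696, 0.0593]
ft_force: [0.6, -0.8, -2.5]
time_s: 12.15
position: [0.5464, -0.1695, 0.0588]
ft_force: [0.4, -0.6, -2.5]
time_s: 12.35
position: [0.5465, -0.1694, 0.0586]
ft_force: [-0.8, 1.6, 1.5]
```

Contact felt at TCP z ≈ 0.0587 (about 4 N total change). Letting go so the lens settles on both flanks.

```bash
(python3 -m pendant '[[-0.2,0,0,0,0],[-0.1,0,0,0,0],[0.1,0,0,0,0],[0.2,0,0,0,0],[0.3,0,0,0,0],[0.3,0,0,0,0]]' 20;  python3 -m pendant '[[0.3,0,0,2,0],[0.3,0,0,5,0],[0.3,-2.4,0.75,8,0],[0.3,-4.8,1.5,10,0],[0.3,-4.8,1.5,10,0],[0.3,-4.8,1.5,10,0],[0.3,-4.8,1.5,10,0]]' )
python3 - <<'E'
from h import *
import cv2
o=get_obs();c=cams.calibration('wrist');im=cams.camera('wrist')[:,:,::-1].copy();cv2.imwrite('pics/w6.png',im);np.savez('w6.npz',K=c['K'],R=c['R'],t=c['t'])
a=np.radians(-17.4);u=np.array([np.cos(a),np.sin(a),0]);O=np.array([.57,-.1768,.056])
print([proj('wrist',O+x*u,c).round(1).tolist() for x in(-.055,-.025,.019,.048)])
E
```

```text
time_s: 12.95
position: [0.5464, -0.1696, 0.0584]
orientation: [[0.302, 0.953, 0.0], [0.953, -0.302, 0.0], [0.0, 0.0, -1.0]]
ft_force: [0.4, -0.0, 0.6]
grip_width: 0.0556
time_s: 13.65
position: [0.4985, -0.1546, 0.1573]
orientation: [[0.302, 0.953, -0.001], [0.953, -0.302, 0.001], [0.0, -0.001, -1.0]]
ft_force: [-0.7, 1.1, -0.6]
grip_width: 0.0555
[[324.0, 276.7], [324.2, 322.3], [324.4, 384.3], [324.6, 422.3]]
```

View pics/w6.png

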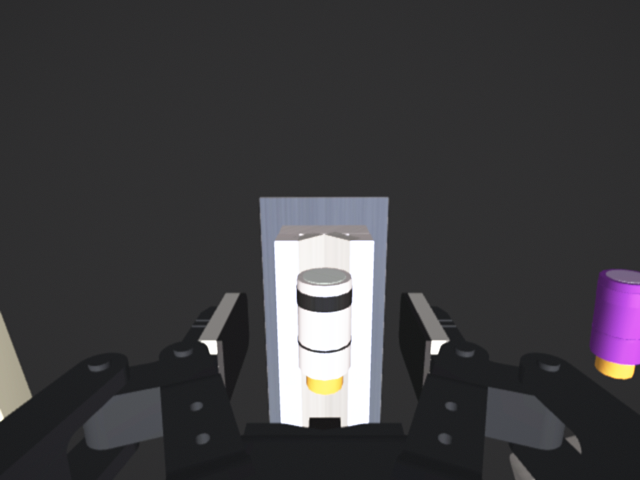

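The lens lies straight in the groove (columns 298–352, rear top edge at row 269), brass mount at (325,383) towards the pad (325,424). Now I shut the fingers, go behind it and push the flat rear face along the groove.

```bash
python3 -m pendant '[[-0.3,-0.7,0.2,0,0],[-1,-0.7,0.2,0,0],[-1,-0.7,0.2,0,0],[-1,-0.7,0.2,-3,0],[-1,-0.7,0.2,-6,0],[-1,-0.7,0.2,-8,0],[-1,-0.7,0.2,-9,0],[-1,-0.7,0.2,-9.4,0],[-1,-0.7,0.2,-9.4,0],[-1,-0.7,0.2,-9.4,0]]' 40
python3 - <<'E'
from h import *
c=dict(np.load('w6.npz'));O=np.array([.57,-.1768,.056]);a=np.radians(-17.4);u=np.array([np.cos(a),np.sin(a),0]);v=np.array([-np.sin(a),np.cos(a),0])
print('rear x',(ray('wrist',(324.5,269.5),.073,c)-O)@u,'pad',(ray('wrist',(324.5,418),.07,c)-O)@u)
d=get_obs()['position']-O;print('tcp',d@u,d@v)
E
```

```text
time_s: 14.7
position: [0.492, -0.153, 0.0655]
orientation: [[0.302, 0.953, 0.001], [0.953, -0.302, -0.001], [-0.0, 0.002, -1.0]]
ft_force: [-0.7, 0.7, -0.8]
grip_width: -0.0003
rear x -0.06553317513931131 pad 0.033418660452144394
tcp -0.08155471575815569 -0.000564608636755173
```

```bash
cat > f.py <<'E'
from h import *
o=get_obs();O=np.array([.57,-.1768,.056]);a=np.radians(-17.4);u=np.array([np.cos(a),np.sin(a),0]);v=np.array([-np.sin(a),np.cos(a),0])
d=o['position']-O;f=o['ft_force'];print('t',round(o['time_s'],2),'x %.1f y %.1f z %.1f mm'%(d@u*1e3,d@v*1e3,o['position'][2]*1e3),'Fx %.1f Fy %.1f Fz %.1f'%(f@u,f@v,f[2]))
E
python3 -m pendant '[[-1,0,0,-0.2,0],[-1,0.1,-0.03,-0.2,0],[-1,0.2,-0.06,-0.2,0],[-1,0.3,-0.09,-0.2,0],[-1,0.4,-0.12,-0.2,0],[-1,0.5,-0.15,-0.2,0],[-1,0.6,-0.18,-0.2,0],[-1,0.7,-0.21,-0.2,0],[-1,0.8,-0.24,-0.2,0],[-1,0.9,-0.27,-0.2,0]]'>/dev/null; python3 f.py
python3 -m pendant '[[-1,0.1,-0.03,0,0],[-1,0.2,-0.06,0,0],[-1,0.3,-0.09,0,0],[-1,0.4,-0.12,0,0],[-1,0.5,-0.15,0,0],[-1,0.6,-0.18,0,0],[-1,0.7,-0.21,0,0],[-1,0.8,-0.24,0,0],[-1,0.9,-0.27,0,0],[-1,0.95,-0.3,0,0]]'>/dev/null; python3 f.py
```

```text
t 15.7 x -72.8 y -0.2 z 62.3 mm Fx 0.5 Fy -0.7 Fz -0.2
t 16.7 x -62.9 y -0.2 z 62.3 mm Fx -0.7 Fy 0.5 Fz 1.2
```

```bash
for k in 1 2 3; do python3 -m pendant '[[-1,0.1,-0.03,0,0],[-1,0.19,-0.06,0,0],[-1,0.29,-0.09,0,0],[-1,0.38,-0.12,0,0]]'>/dev/null; python3 f.py; done
```

```text
t 17.1 x -58.9 y -0.2 z 62.3 mm Fx -1.7 Fy 0.4 Fz -0.5
t 17.5 x -54.9 y -0.3 z 62.3 mm Fx -1.1 Fy 1.0 Fz 0.0
t 17.9 x -50.9 y -0.3 z 62.3 mm Fx -1.0 Fy 1.2 Fz -0.3
```

```bash
python3 -m pendant '[[-1,0.1,-0.03,0,0],[-1,0.19,-0.06,0,0],[-1,0.29,-0.09,0,0],[-1,0.38,-0.12,0,0]]'>/dev/null; python3 f.py
```

```text
t 18.3 x -47.0 y -0.3 z 62.3 mm Fx -1.2 Fy -0.8 Fz 0.8
```

```bash
python3 -m pendant '[[-1,0.1,-0.03,0,0],[-1,0.19,-0.06,0,0],[-1,0.29,-0.09,0,0]]'>/dev/null; python3 f.py
```

```text
t 18.6 x -43.9 y -0.3 z 62.3 mm Fx -1.3 Fy 0.9 Fz 0.0
```

```bash
python3 -m pendant '[[-1,0.1,-0.03,0,0],[-1,0.19,-0.06,0,0],[-1,0.29,-0.09,0,0]]'>/dev/null; python3 f.py
```

```text
t 18.9 x -40.8 y -0.3 z 62.3 mm Fx -0.5 Fy 0.4 Fz -0.5
```

```bash
python3 -m pendant '[[-1,0.1,-0.03,0,0],[-1,0.19,-0.06,0,0]]'>/dev/null; python3 f.py
```

```text
t 19.1 x -38.8 y -0.3 z 62.3 mm Fx -0.8 Fy 0.4 Fz 1.1
```

```bash
python3 -m pendant '[[-1,0.1,-0.03,0,0],[-1,0.19,-0.06,0,0],[-1,0.19,-0.06,0,0]]'>/dev/null; python3 f.py
```

```text
t 19.4 x -36.7 y -0.3 z 62.4 mm Fx 0.8 Fy -0.4 Fz -0.3
```

```bash
python3 -m pendant '[[-1,0.1,-0.03,0,0],[-1,0.19,-0.06,0,0],[-1,0.19,-0.06,0,0]]'>/dev/null; python3 f.py
```

```text
t 19.7 x -34.8 y -0.3 z 62.3 mm Fx -0.2 Fy -0.5 Fz -0.1
```

```bash
python3 -m pendant '[[-1,0.1,-0.03,0,0],[-1,0.19,-0.06,0,0]]'>/dev/null; python3 f.py
```

```text
t 19.9 x -32.9 y -0.3 z 62.4 mm Fx -1.6 Fy 0.9 Fz 0.4
```

```bash
python3 -m pendant '[[-1,0.1,-0.03,0,0],[-1,0.19,-0.06,0,0]]'>/dev/null; python3 f.py
```

```text
t 20.1 x -31.6 y -0.3 z 62.2 mm Fx -6.9 Fy 0.5 Fz 4.0
```

Pad found at TCP x ≈ -33 mm (rear face ≈ -22, so pad ≈ 52 mm, within 25–55). Pressing in small steps to 10 N.

```bash
python3 -m pendant '[[-1,0.05,-0.015,0,0],[-1,0.05,-0.015,0,0]]'>/dev/null; python3 f.py
```

```text
t 20.3 x -31.3 y -0.3 z 62.2 mm Fx -6.6 Fy -0.3 Fz 4.3
```

```bash
python3 -m pendant '[[-1,0.05,-0.015,0,0],[-1,0.05,-0.015,0,0]]'>/dev/null; python3 f.py
```

```text
t 20.5 x -31.0 y -0.2 z 62.1 mm Fx -8.3 Fy -0.6 Fz 4.1
```

```bash
python3 -m pendant '[[-1,0.08,-0.025,0,0],[-1,0.08,-0.025,0,0],[-1,0.08,-0.025,0,0]]'>/dev/null; python3 f.py
```

```text
t 20.8 x -30.5 y -0.2 z 62.0 mm Fx -10.4 Fy -0.3 Fz 4.0
```

```bash
python3 -m pendant '[[-1,0.04,-0.01,0,0],[-1,0.04,-0.01,0,0],[-1,0.04,-0.01,0,0]]'>/dev/null; python3 f.py
```

```text
t 21.1 x -30.3 y -0.2 z 62.0 mm Fx -10.7 Fy -1.0 Fz 6.6
```

```bash
for k in 1 2; do python3 -m pendant '[[-1,0,0,0,0],[-1,0,0,0,0],[-1,0,0,0,0],[-1,0,0,0,0],[-1,0,0,0,0],[-1,0,0,0,0]]'>/dev/null; python3 f.py;done
python3 - <<'E'
from h import *
import cv2
cv2.imwrite('pics/w7.png',cams.camera('wrist')[:,:,::-1])
s=cams.camera('side')[140:230,300:420,::-1];cv2.imwrite('pics/s7.png',cv2.resize(s,None,fx=6,fy=6,interpolation=cv2.INTER_CUBIC))
E
```

```text
t 21.7 x -30.3 y -0.2 z 62.0 mm Fx -10.5 Fy -0.3 Fz 5.7
t 22.3 x -30.3 y -0.2 z 62.0 mm Fx -10.4 Fy -0.6 Fz 6.6
```

View pics/s7.png

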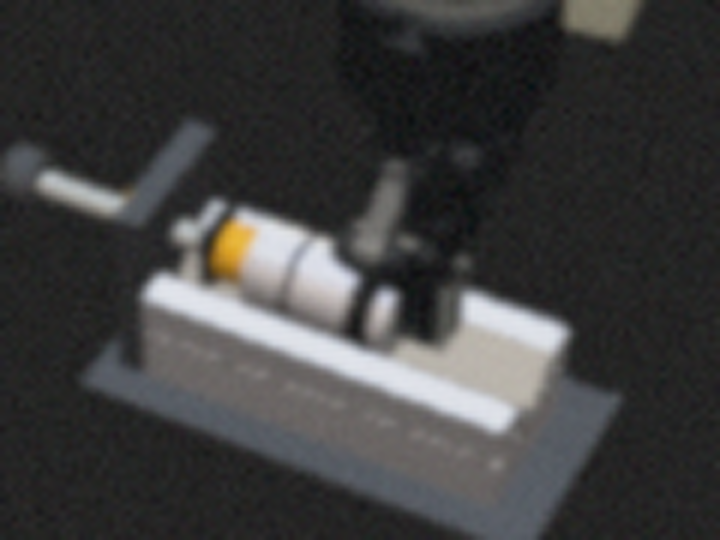

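The lens lies in the groove with the brass mount (232,248) on the pad (215,240) and the fingers at the rear face (390,310). Held over 1 s at about 10.5 N. Easing off slowly.

```bash
python3 -m pendant '[[-1,-0.03,0.01,0,0],[-1,-0.06,0.02,0,0],[-1,-0.09,0.03,0,0],[-1,-0.12,0.035,0,0],[-1,-0.15,0.045,0,0],[-1,-0.18,0.055,0,0],[-1,-0.21,0.065,0,0],[-1,-0.24,0.075,0,0],[-1,-0.27,0.08,0,0],[-1,-0.3,0.09,0,0],[-1,-0.33,0.1,0,0],[-1,-0.36,0.11,0,0]]'>/dev/null; python3 f.py
python3 -m pendant '[[-1,-0.03,0.01,0,0],[-1,-0.06,0.02,0,0],[-1,-0.1,0.03,0,0],[-1,-0.15,0.045,0,0],[-1,-0.2,0.06,0,0],[-1,-0.3,0.09,0,0],[-1,-0.4,0.12,0,0],[-1,-0.6,0.18,0,0],[-1,-0.9,0.27,0,0],[-1,-1.2,0.36,0,0]]'>/dev/null; python3 f.py
python3 -m pendant '[[-1,-0.5,0.15,0.5,0],[-1,-1,0.3,2,0],[-1,-1,0.3,5,0],[-1,-3,0.9,9,0],[-1,-5,1.5,11,0],[-1,-5,1.5,11,0],[-1,-5,1.5,11,0],[-1,-5,1.5,11,0]]'>/dev/null; python3 f.py
python3 - <<'E'
from h import *
import cv2
w=cv2.resize(cams.camera('wrist')[:,:,::-1],None,fx=.75,fy=.75);t=cams.camera('top')[190:300,350:420,::-1]
t=cv2.resize(t,(229,360),interpolation=cv2.INTER_CUBIC);cv2.imwrite('pics/w8.png',np.hstack([w,t]))
E
```

```text
t 23.6 x -32.1 y -0.3 z 62.5 mm Fx -0.5 Fy -0.5 Fz -0.3
t 24.6 x -45.3 y -0.4 z 62.3 mm Fx 0.3 Fy -0.3 Fz -0.2
t 25.4 x -97.2 y -1.1 z 171.8 mm Fx 0.5 Fy -0.2 Fz -0.1
```

View pics/w8.png

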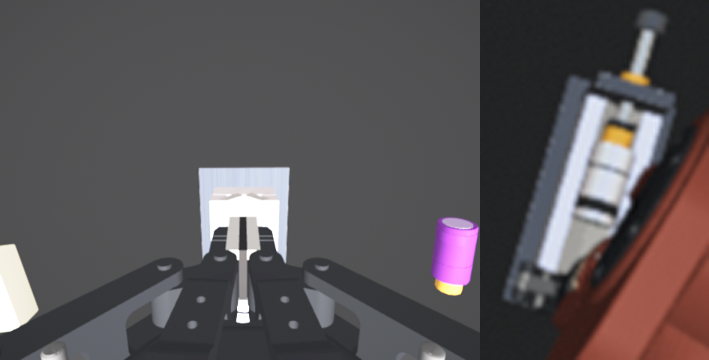

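The top view (right half) shows the lens straight in the groove, brass mount (617,135) against the dark pad (620,122), fingers clear. Handing in.

```bash
python3 -c "
from station import job
print(job.finish_job())"
```

```text
the job is handed in; nothing more can be done
None
```

I placed the lens in the V-block groove with its brass mount towards the stop, pressed it on the pad, let go, and handed the job in after about 25 s. No verdict is reported.

**What I did:** I gripped the silvery lens on its rest, lifted it clear and laid it in the groove. Touchdown changed the wrist force by about 4 N. I then pushed its rear face with shut fingers. I felt the pad at about x = 52 mm and held about 10.5 N (about 9 N on the pad after friction) for over 1.2 s. Then I eased off slowly and backed the fingers away.

**Last checks:** The wrist force fell to about 0 as the fingers withdrew. The top view shows the lens straight in the groove, its mount against the pad, with nothing touching it. I didn't measure the remaining pad force or the flank forces directly.

**What went wrong or disagreed:**
- I repeated a downward shift by mistake at the first grasp, so the fingers pressed the rest with about 23 N before I backed off and gripped again.
- The wrist pictures disagreed on where the pad was (48 mm and 33 mm); I went by feel.
- While pressing, the fingers also felt 4–7 N upwards, so the lens was pushed slightly down into the groove. By my estimate that is well under 18 N per flank.
- I did not measure the tin, bottle or slide box again. The fingers were kept clear of them, and no unexplained force showed.

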